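# Set the outer stop ring of a wire stripper against a stop pin

### The arm

A 6-joint arm with a two-finger parallel gripper is mounted at the origin on the work surface. World frame = base frame: x ahead of the robot, y to its left, z up, the work surface at z = 0. Lengths are in mm, angles in rad, forces in N, time in s.
With the tool pointing down it reaches from about 300 to 775 mm from the base axis. Payload 14.6 kg.
Tool frame: the origin (TCP) lies at the very end of the fingers, on their centre line; the grasp point (between the pads) lies 19 mm behind it; z points along the fingers, y is the line along which they close (so a half turn about z gives the same grasp; the last joint's range is limited). The gripper opens to 94 mm and grips with 3 to 60 N. Pads are 16 mm wide; open, the fingers measure 119 mm over their backs; the gripper's body (75 mm by 177 mm) begins 78 mm behind the grasp point.
Start: joints at [-0.067, 0.3, 1.521, -0, 1.321, -0.067], TCP at [549.99, -0.002, 205.446] pointing down, gripper open.
Joint ranges: [-3.03, 3.03], [-0.79, 2.21], [0.23, 2.52], [-1.04, 4.18], [0, 3.07], [-2.55, 2.55]. Speed limits (rad/s): [2.22, 2.22, 2.57, 3.14, 3.14, 3.14].

### API

Orientations are given as [roll, pitch, yaw] about the fixed x, y, z axes, in that order (R = Rz(yaw) Ry(pitch) Rx(roll)).
In Python, from cell import manip gives the robot as it stands.
- The arm moves only by the tool servo_tool, never from a script. Its argument "motion" is a list that holds one entry, the list of rows, each a list of 7 numbers: the shift along the world's x, y, z as a fraction of full scale, then the turn, a rotation vector about the world's x, y, z as a fraction of full scale, then the closure, from 0 (fully open) to 1 (shut). In form: [[[x, y, z, rx, ry, rz, gripper], ...]]. A call has 1 to 10 rows; each row is the pose to reach, as a shift and turn from the pose commanded when the call began, turning the shorter way round; what a row does not reach only later rows make up. Full scale, the value 1, is 0.5 m for a shift and pi rad for a turn. A row lasts 1/10 s, in which the tool goes at most 50 mm and 8.59 degrees, less where a joint would pass 70% of its speed; a pose out of reach is approached as far as the arm can. A call with a number of a shift or a turn outside -1 to 1 is refused whole. A call with a gripper value outside its range is refused whole. The fingers move at their own pace and stop on an object; "newtons" is the grip in N (left out, the last holds). Time passes only in rows, so rows that repeat a pose let the fingers close. It gives the time, the measured TCP pose, the force, the opening and the grip force at its end, in the units of the state.
- manip.read_state(): the state, without advancing time (a new reading comes with each control period).
- manip.camera(name): name is "scene" or "side" or "wrist"; returns a dict with "frame" (384x512x3 uint8, red, green, blue), "range_z" (384x512 float32, mm along the optical axis (not along the pixel's ray), 0 where there is no reading), "vfov" (degrees; the focal length in pixels is half the picture's height over the tangent of half this angle, whatever the lens; pixels are square), "cx", "cy" (the principal point, pixels), "cam_to_world" (4x4, takes a point from camera to world coordinates). Camera axes: x right, y down, z forward; pixel columns grow to the right and rows downward; lengths in mm; the calibration is good to about 2 mm. A picture is of the moment at which its call begins.
- manip.sign_off(): hands the job in; it is judged then, once.
The state is a dict: "clock": time; "joints": joint angles; "qd": joint speeds; "effort": joint torques, N m; "eef_pos": TCP position; "eef_rot": TCP orientation; "wrist_force": force on the tool from outside, world axes, zero at the start; "moment": the same for the moment, N m; "finger_gap": finger opening in mm; "finger_force": force on a finger pad.
Only numpy, scipy, OpenCV 4.12 (cv2) and the standard library are available. Lean on these libraries where they do the work, as an engineer would, in place of code of your own. Each camera call takes 0.05 s, during which the arm holds its last target. There are 200 camera calls.

### The job

Set the length stop of the wire stripping machine: take the red-headed pin out of the wooden rack and push it fully home in the hole in the machine's top plate, then turn only the outer ring of the double knob clockwise until its yellow arm bears snugly on the pin, held a moment at about 8 N and never as much as 12 N. Leave the arm resting against the pin, let go, and leave the small inner knob with its pointer, and the blue and black pins, just where they are.

Things in the scene. Friction and masses are not known exactly. Their poses are not given: they have to be found in the camera images.
- stripper: Grey wire stripping machine, a box 200 (x) x 220 (y) x 100 mm high with a bare metal top plate, fixed to the table. Origin: centre of its underside. The double knob's vertical axis passes through the origin. Its yaw differs each time.
- pin_hole (a point): Mouth (centre, at the top plate's surface, 100 mm above the table) of the vertical round stop hole, 11.5 mm wide with a small chamfer, 24 mm deep with a flat bottom. It lies 64 mm from the double knob's axis, on the machine's -y side.
- outer_ring: Outer ring of the double knob: knurled metal cylinder 56 mm in diameter, gripping surface 2 to 42 mm above the top plate. Origin on the knob's axis at the plate's surface, z up, x along its yellow arm. Turns clockwise from above (yaw falls) to the hole, starting 0.5 to 1.2 rad short of the pin; stays where left; friction 0.12 N m. A moment M on it presses the pin with (M - friction) / 0.064 m, friction 0 to 0.12 N m.
- stop_face (a point): Point on the pin-side face of the ring's arm, 64 mm from the knob's axis, 9 mm above the plate, where the arm meets the pin. The arm, a bar 10 mm wide, reaches out to 72 mm from the axis, 4 to 14 mm above the plate. On touching the pin the arm's centre line is about 0.16 rad before the hole's direction; the pin leans with play as it is pressed (up to 5 mm here), so the final angle must be felt.
- inner_knob: Black inner knob on top of the ring, same axis: 28 mm in diameter, 43 to 65 mm above the top plate. Its thin pointer blade, 6 mm wide, 45 to 52 mm above the plate, reaches along the knob's x to 35 mm from the axis, 7 mm beyond the ring's edge. Origin on the axis at the plate's surface, z up. Turns at a light touch: fingers beside the ring must clear the pointer through the whole turn.
- pointer_tip (a point): Tip of the inner knob's pointer, 35 mm from the axis, 48.5 mm above the top plate. It must stay within 4 mm of where it began.
- red_pin: Stop pin with red head, loose, 50 g. 80 mm long: steel shaft 10 mm in diameter with a small chamfer, cylindrical head 16 mm in diameter taking the top 22 mm. Origin: centre of the foot, z towards the head. It stands in one of the rack's three holes, foot 6 mm above the table. Seated in the machine, its foot is 24 mm below the plate and its head 34 to 56 mm above it.
- blue_pin: Pin of the same shape with a blue head, in the rack. Leave it alone.
- black_pin: Pin of the same shape with a black head, in the rack. Leave it alone.
- pin_rack: Wooden rack fixed to the table, 55 (x) x 155 (y) x 30 mm high, with three holes 12 mm wide and 24 mm deep in a row along its y, 50 mm apart, each with a pin standing in it. Origin: centre of the underside.

How it is judged (in metres and radians):
On the way, in this order (a step that is already met when the one before it is completed fails the run):
1. the red pin stands fully home in the machine's hole, let go, the ring not yet against it (z of red_pin in the frame of pin_hole below -0.02 m and horizontal distance between red_pin and pin_hole below 0.004 m and angle between red_pin's own z axis and vertical below 0.2 rad and contact force between the fingers and red_pin below 0.3 N and contact force between outer_ring and red_pin below 1 N), for 0.2 s.
2. the ring's arm presses on the seated pin with at least 5 N for 0.2 s (z of red_pin in the frame of pin_hole below -0.02 m and horizontal distance between red_pin and pin_hole below 0.004 m and angle between red_pin's own z axis and vertical below 0.2 rad and contact force between outer_ring and red_pin above 5 N), for 0.2 s.
At the end, for the whole second after the job is handed in: Red pin home in the machine's hole (20 mm deep or more, within 4 mm of centre, tilt under 0.2 rad); arm face within 7 mm of the pin's foot centre (1 to 5 mm is touching); pointer tip within 4 mm and blue and black pins within 15 mm of their starts; all at rest, let go (z of red_pin in the frame of pin_hole below -0.02 m and horizontal distance between red_pin and pin_hole below 0.004 m and angle between red_pin's own z axis and vertical below 0.2 rad and distance of pointer_tip from where it was at the start of the episode below 0.004 m and distance of each of blue_pin, black_pin from where it was at the start of the episode below 0.015 m and horizontal distance between stop_face and red_pin below 0.007 m and linear speed of red_pin below 0.02 m/s and angular speed of outer_ring below 0.05 rad/s).
It fails at once if the arm presses on the pin with 12 N or more (contact force between outer_ring and red_pin above 12 N).
It fails at once if the inner knob's pointer tip is moved 4 mm or more (not (distance of pointer_tip from where it was at the start of the episode below 0.004 m)).
It fails at once if the blue or the black pin is moved 15 mm or more (not (distance of each of blue_pin, black_pin from where it was at the start of the episode below 0.015 m)).
It also fails if it takes over 61 s, if anything falls off the work surface, if the arm or the gripper's body presses on something with over 40 N, if the wrist force passes 120 N, or if a joint passes its speed limit or range.

## Working session

There is one attempt and no reset: what is moved stays moved. The work goes in short steps, Python scripts to look and compute and a tool call to move; the robot and the scene stay as the last step left them, time stands still between calls to the robot, and variables do not carry over. Pictures are saved under pics/ and viewed, at most 10 in all, crops included, and the job is handed in when it is done.

Besides the shell and the picture viewer there is one more tool, called after "Call:" as name(argument=value, ...), one argument or row to a line, values as JSON. servo_tool: Moves the arm, as the interface text tells. Its arguments: {"type":"object","properties":{"motion":{"type":"array"},"newtons":{"type":"number"}},"required":["motion"]}

```bash
mkdir -p pics; ls
python3 - <<'E'
from cell import manip
import cv2,numpy as np
s=manip.read_state();print(s)
for n in("scene","wrist"):
    c=manip.camera(n);cv2.imwrite(f"pics/{n}0.png",c["frame"][:,:,::-1]);np.savez(f"pics/{n}0.npz",**c)
    print(n,c["vfov"],c["cx"],c["cy"],c["cam_to_world"].round(3).tolist())
E
```

```text
pics
{'clock': 0.0, 'joints': array([-6.65834778e-02,  3.00505422e-01,  1.52159271e+00, -2.71341665e-06,
        1.32068799e+00, -6.66367760e-02]), 'qd': array([-0.00182633, -0.00050656,  0.0005426 , -0.00154102,  0.00082064,
       -0.00087754]), 'effort': array([-1.53750298e-03, -5.31805658e+01, -3.52735734e+01,  7.07558286e-02,
        2.43994006e-02, -4.79655944e-05]), 'eef_pos': array([5.49734572e+02, 2.31399644e-02, 2.04862583e+02]), 'eef_rot': array([-3.14040166e+00, -7.68478245e-05,  1.57085025e+00]), 'wrist_force': array([0.08796726, 0.1994605 , 0.39521792]), 'moment': array([-0.02074974,  0.01699063,  0.03011975]), 'finger_force': 0.0, 'finger_gap': 93.99222875850306}
scene 44.118545717323485 262.0063297736269 188.11985458441842 [[-0.24, 0.513, -0.824, 1430.795], [0.97, 0.145, -0.193, 101.647], [0.021, -0.846, -0.532, 678.225], [0.0, 0.0, 0.0, 1.0]]
wrist 61.964583995878215 256.15587125317353 188.0611740898301 [[1.0, 0.001, -0.001, 550.807], [0.0, -0.957, -0.289, 84.738], [-0.001, 0.289, -0.957, 384.804], [0.0, 0.0, 0.0, 1.0]]
```

View pics/scene0.png

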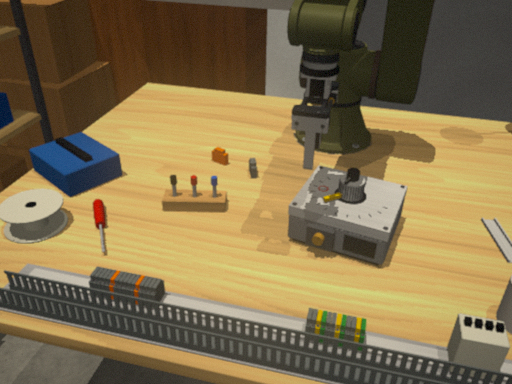

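View pics/wrist0.png

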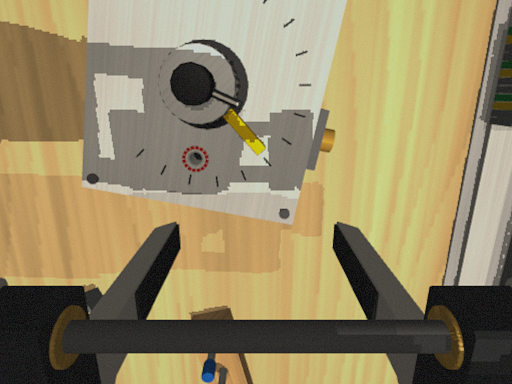

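The scene view shows the rack with the black, red and blue pins at (173,178), (194,180) and (214,180), and the machine on the right. In the wrist view the hole is at (195,158), the inner knob at (192,84), the pointer tip at (238,103) and the arm's end at (262,150).

```bash
cat > h.py <<'E'
import numpy as np,cv2
def ray(c,u,v):
    f=192/np.tan(np.radians(float(c["vfov"]))/2)
    return np.array([(u-c["cx"])/f,(v-c["cy"])/f,1.])
def at_z(c,u,v,z):
    T=c["cam_to_world"];d=T[:3,:3]@ray(c,u,v);o=T[:3,3];return o+d*(z-o[2])/d[2]
def cloud(c):
    f=192/np.tan(np.radians(float(c["vfov"]))/2);T=c["cam_to_world"]
    v,u=np.mgrid[:384,:512];z=c["range_z"]
    P=np.stack([(u-c["cx"])/f*z,(v-c["cy"])/f*z,z],-1)@T[:3,:3].T+T[:3,3]
    P[z==0]=np.nan;return P
def head(c,col):
    "centroid of a pin head of the given colour at 60..90mm height"
    F=c["frame"].astype(int);r,g,b=F[...,0],F[...,1],F[...,2];P=cloud(c)
    m=(r>g*2)&(r>b*2)&(r>70) if col=="red" else (b>r*2)&(b>70)
    return m,P
E
python3 - <<'E'
from h import *
w=np.load("pics/wrist0.npz");s=np.load("pics/scene0.npz")
for n,u,v,z in(("hole",195,158,100),("knob",192,84,165),("ptr",238,103,148.5),("armend",262,150,114)):print(n,at_z(w,u,v,z).round(1))
P=cloud(w);print("plate z",P[150:170,175:215,2].mean(), P[80:88,188:196].reshape(-1,3).mean(0))
# ring circle
m=(P[...,2]>138)&(P[...,2]<146);m[:, 240:]=0;q=P[m];print(len(q),q.min(0),q.max(0))
for n,uv in(("black",(173,178)),("red",(194,180)),("blue",(214,180))):
    print(n,at_z(s,*uv,75).round(1))
S=cloud(s);F=s["frame"].astype(int)
m,_=head(s,"red");m[:, :180]=0;m[:,205:]=0;m[:170]=0;m[200:]=0;q=S[m];print("red",len(q),np.nanmedian(q,0),np.nanmax(q[:,2]))
m=np.zeros((384,512),bool);m[170:200,205:222]=1;m&=(F[...,2]>F[...,0]*1.5);print("blue",m.sum(),np.nanmedian(S[m],0))
q=S[188:215,160:230].reshape(-1,3);q=q[(abs(q[:,2]-30)<3)];print("rack top",len(q),cv2.minAreaRect(q[:,:2].astype(np.float32)))
E
```

```text
hole [495.2  27.3 100. ]
knob [508.6  89.5 165. ]
ptr [537.6  77.  148.5]
armend [555.5  37.1 114. ]
plate z nan [nan nan nan]
3201 [479.66871521  61.2004653  138.1317035 ] [535.92697254 117.67571267 145.97539353]
black [ 510.8 -338.7   75. ]
red [ 505.6 -285.9   75. ]
blue [ 492.3 -239.    75. ]
red 28 [ 508.96382391 -286.76511435   81.75921273] 85.92687809668678
blue 11 [ 493.13748801 -238.84032832   84.42946925]
rack top 504 ((505.9429626464844, -286.3350524902344), (60.3900146484375, 154.72653198242188), 14.045950889587402)
```

Call:
servo_tool(
  motion=[
    [[-0.086, -0.572, -0.1, 0, 0, 0.064, 0.3], [-0.086, -0.572, -0.1, 0, 0, 0.064, 0.3], [-0.086, -0.572, -0.1, 0, 0, 0.064, 0.3], [-0.086, -0.572, -0.1, 0, 0, 0.064, 0.3], [-0.086, -0.572, -0.1, 0, 0, 0.064, 0.3], [-0.086, -0.572, -0.1, 0, 0, 0.064, 0.3], [-0.086, -0.572, -0.1, 0, 0, 0.064, 0.3], [-0.086, -0.572, -0.1, 0, 0, 0.064, 0.3], [-0.086, -0.572, -0.1, 0, 0, 0.064, 0.3], [-0.086, -0.572, -0.1, 0, 0, 0.064, 0.3]],
  ],
)

```text
clock: 1.1
eef_pos: [507.5, -284.9, 155.8]
eef_rot: [3.141, 0.0, 1.774]
wrist_force: [0.7, -0.4, 0.1]
finger_gap: 65.7
finger_force: 0.0
```

Run:
```python
from cell import manip
from h import *
c=manip.camera("wrist");cv2.imwrite("pics/w1.png",c["frame"][:,:,::-1]);np.savez("pics/w1.npz",**c)
s=manip.read_state();print(s["clock"],s["eef_pos"],s["eef_rot"],s["finger_gap"])
P=cloud(c)
m,_=head(c,"red");k=m&(P[...,2]>80)&(P[...,2]<92);q=P[k];print(m.sum(),k.sum(),np.median(q,0),q.min(0),q.max(0))
```

```text
1.15 [ 507.45664801 -284.92292176  155.79359113] [3.14123821e+00 2.56571934e-04 1.77348181e+00] 66.02489888254637
2549 272 [ 503.80269195 -287.50951618   86.58032437] [ 496.58335555 -295.54605611   80.18664806] [ 511.14802958 -280.99798277   88.52730277]
```

View pics/w1.png

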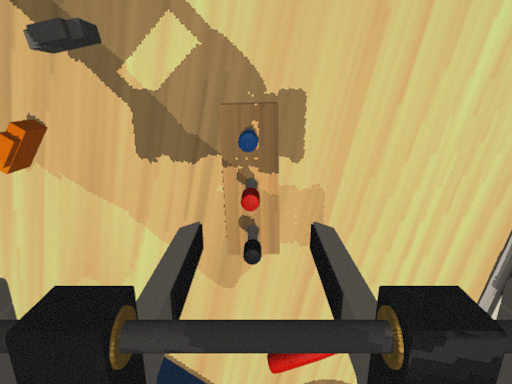

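The rack is aligned with the tool. The red head is at (250,200), between blue (248,140) and black (252,250), and its centre is near (504,-288).

Call:
servo_tool(
  motion=[
    [[-0.007, -0.005, 0, 0, 0, 0, 0.3], [-0.007, -0.005, -0.1, 0, 0, 0, 0.4], [-0.007, -0.005, -0.195, 0, 0, 0, 0.4], [-0.007, -0.005, -0.195, 0, 0, 0, 0.4], [-0.007, -0.005, -0.195, 0, 0, 0, 1], [-0.007, -0.005, -0.195, 0, 0, 0, 1], [-0.007, -0.005, -0.195, 0, 0, 0, 1], [-0.007, -0.005, -0.195, 0, 0, 0, 1], [-0.007, -0.005, -0.195, 0, 0, 0, 1], [-0.007, -0.005, -0.195, 0, 0, 0, 1]],
  ],
  newtons=20,
)

```text
clock: 2.15
eef_pos: [503.7, -288.6, 58.5]
eef_rot: [3.141, 0.001, 1.772]
wrist_force: [-1.0, -0.6, 4.2]
finger_gap: 15.3
finger_force: 20.0
```

Call:
servo_tool(
  motion=[
    [[0, 0, 0.1, 0, 0, 0, 1], [0, 0, 0.2, 0, 0, 0, 1], [0, 0.05, 0.25, 0, 0, 0, 1], [-0.005, 0.15, 0.25, 0, 0, -0.04, 1], [-0.01, 0.25, 0.25, 0, 0, -0.08, 1], [-0.0166, 0.35, 0.25, 0, 0, -0.13, 1], [-0.0166, 0.45, 0.25, 0, 0, -0.13, 1], [-0.0166, 0.53, 0.25, 0, 0, -0.13, 1], [-0.0166, 0.6, 0.25, 0, 0, -0.13, 1], [-0.0166, 0.6316, 0.25, 0, 0, -0.13, 1]],
  ],
)

```text
clock: 3.15
eef_pos: [494.8, 29.9, 183.1]
eef_rot: [3.142, -0.0, 1.366]
wrist_force: [0.7, -0.9, -0.8]
finger_gap: 15.1
finger_force: 20.0
```

Call:
servo_tool(
  motion=[
    [[0, 0, 0, 0, 0, 0, 1], [0, 0, 0, 0, 0, 0, 1], [0, 0, 0, 0, 0, 0, 1]],
  ],
)

```text
clock: 3.45
eef_pos: [495.2, 26.4, 182.9]
eef_rot: [-3.141, 0.0, 1.362]
wrist_force: [-0.3, 0.3, -0.3]
finger_gap: 15.4
finger_force: 20.0
```

Run:
```python
from cell import manip
from h import *
c=manip.camera("wrist");cv2.imwrite("pics/w2.png",c["frame"][:,:,::-1]);np.savez("pics/w2.npz",**c)
s=manip.read_state();print(s["clock"],s["eef_pos"],s["eef_rot"],s["finger_gap"],s["wrist_force"],s["moment"])
```

```text
3.5 [495.22772306  26.32486301 182.91983799] [-3.14150733e+00  1.25297948e-04  1.36217659e+00] 15.35213824270557 [-0.41991816 -0.41239014 -1.03861241] [0.03993516 0.03138998 0.00500975]
```

View pics/w2.png

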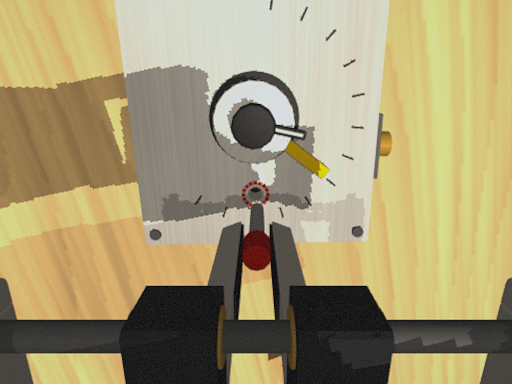

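The pin hangs from the fingers, with its foot near (257,207) and the hole just beyond it at (256,194).

Run:
```python
from h import *
c=np.load("pics/w2.npz");T=c["cam_to_world"];f=192/np.tan(np.radians(float(c["vfov"]))/2)
F=c["frame"].astype(int);r,g,b=F[...,0],F[...,1],F[...,2]
m=(r>1.7*g)&(r>1.7*b)&(r>90);m[:175]=0;m[215:]=0;m[:,:235]=0;m[:,280:]=0
p=np.argwhere(m)[:,::-1];print(len(p),p.min(0),p.max(0));(e)=cv2.fitEllipse(p.astype(np.float32)) ;print(e)
print("hole",at_z(c,*e[0],100))
def proj(P):
    q=T[:3,:3].T@(np.array(P)-T[:3,3]);return [c["cx"]+f*q[0]/q[2],c["cy"]+f*q[1]/q[2]]
for z in(100,131,190,211):print(z,np.round(proj((495.2,26.3,z)),1))
print("ring/knob",at_z(c,252,126,165),"ptr",at_z(c,305,133,148.5),"arm",at_z(c,325,171,114))
cv2.imwrite("pics/w2c.png",cv2.resize(c["frame"][170:280,200:310,::-1],None,fx=5,fy=5,interpolation=cv2.INTER_NEAREST))
```

```text
141 [242 181] [268 206]
((255.07110595703125, 193.94171142578125), (23.502586364746094, 24.51851463317871), 80.76069641113281)
hole [495.21575947  26.73544169 100.        ]
100 [255.2 194.4]
131 [255.  206.8]
190 [254.7 241. ]
211 [254.5 258.7]
ring/knob [506.95852238  90.1532638  165.        ] ptr [539.94979799  76.78256782 148.5       ] arm [554.91911402  38.44254871 114.        ]
```

View pics/w2c.png

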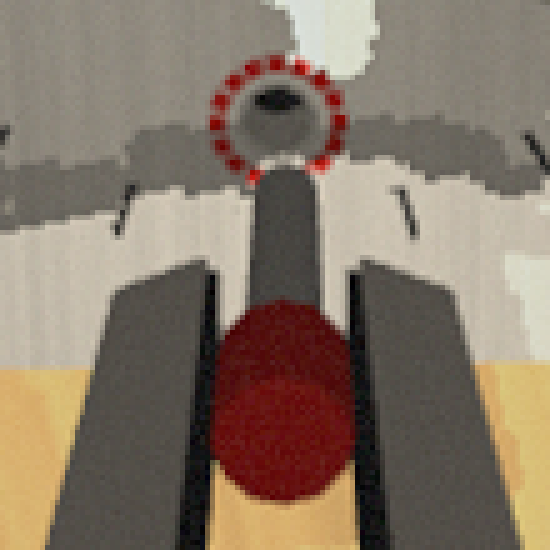

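Call:
servo_tool(
  motion=[
    [[-0.003, 0.0016, -0.04, 0, 0, 0, 1], [-0.003, 0.0016, -0.056, 0, 0, 0, 1], [-0.003, 0.0016, -0.058, 0, 0, 0, 1], [-0.003, 0.0016, -0.06, 0, 0, 0, 1], [-0.003, 0.0016, -0.062, 0, 0, 0, 1], [-0.003, 0.0016, -0.064, 0, 0, 0, 1], [-0.003, 0.0016, -0.066, 0, 0, 0, 1], [-0.003, 0.0016, -0.068, 0, 0, 0, 1], [-0.003, 0.0016, -0.068, 0, 0, 0, 1]],
  ],
)

```text
clock: 4.4
eef_pos: [493.6, 28.1, 148.9]
eef_rot: [-3.141, 0.0, 1.364]
wrist_force: [-0.7, -0.7, -0.5]
finger_gap: 15.4
finger_force: 20.0
```

Call:
servo_tool(
  motion=[
    [[0, 0, -0.006, 0, 0, 0, 1], [0, 0, -0.012, 0, 0, 0, 1], [0, 0, -0.018, 0, 0, 0, 1], [0, 0, -0.024, 0, 0, 0, 1], [0, 0, -0.03, 0, 0, 0, 1], [0, 0, -0.035, 0, 0, 0, 1], [0, 0, -0.038, 0, 0, 0, 1], [0, 0, -0.04, 0, 0, 0, 1], [0, 0, -0.04, 0, 0, 0, 1]],
  ],
)

```text
clock: 5.3
eef_pos: [493.7, 28.1, 128.9]
eef_rot: [-3.141, 0.0, 1.363]
wrist_force: [0.7, -0.7, -0.3]
finger_gap: 15.5
finger_force: 20.0
```

Clean so far with no contact force. I'll press the last millimetre or so down, then release and back off.

Call:
servo_tool(
  motion=[
    [[0, 0, -0.002, 0, 0, 0, 1], [0, 0, -0.003, 0, 0, 0, 1], [0, 0, -0.004, 0, 0, 0, 1], [0, 0, -0.004, 0, 0, 0, 1]],
  ],
)

```text
clock: 5.7
eef_pos: [494.5, 28.1, 128.4]
eef_rot: [3.139, -0.001, 1.363]
wrist_force: [-2.6, 0.4, 12.8]
finger_gap: 15.6
finger_force: 20.0
```

Call:
servo_tool(
  motion=[
    [[0, 0, 0, 0, 0, 0, 0.7], [0, 0, 0, 0, 0, 0, 0.7], [0, 0, 0, 0, 0, 0, 0.7], [0, 0, 0.05, 0, 0, 0, 0.7], [0, 0, 0.15, 0, 0, 0, 0.6], [0, 0, 0.2, 0, 0, 0, 0.5], [0, 0, 0.2, 0, 0, 0, 0.3], [0, 0, 0.2, 0, 0, 0, 0.3]],
  ],
)

```text
clock: 6.5
eef_pos: [493.6, 28.1, 226.5]
eef_rot: [-3.141, 0.0, 1.363]
wrist_force: [0.5, -0.3, 0.3]
finger_gap: 56.9
finger_force: 0.0
```

Run:
```python
from cell import manip
from h import *
c=manip.camera("wrist");cv2.imwrite("pics/w3.png",c["frame"][:,:,::-1]);np.savez("pics/w3.npz",**c)
s=manip.read_state();print(s["clock"],s["eef_pos"],s["eef_rot"],s["finger_gap"],s["wrist_force"],s["moment"])
m,P=head(c,"red");k=m&(P[...,2]>130);q=P[k];print(k.sum(),np.median(q,0),q.min(0),q.max(0))
```

```text
6.55 [493.2509626   28.09043536 225.77170311] [-3.13993147e+00  3.32969934e-04  1.36344106e+00] 60.585418401505606 [ 0.34640207  0.18620605 -0.11568859] [-0.04407744 -0.01297996 -0.01976276]
325 [495.28492385  30.2002244  156.27050819] [487.55251895  20.67808712 136.96433441] [502.26226214  34.98067533 159.07719089]
```

View pics/w3.png

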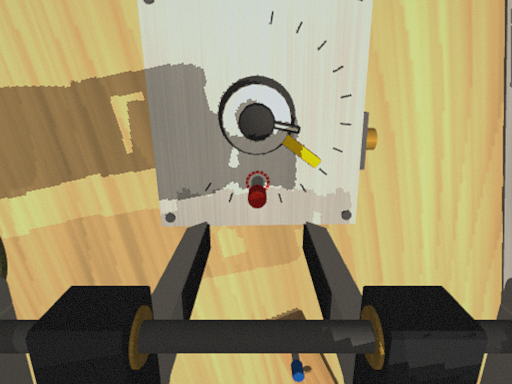

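The red pin stands in the hole with its head at (257,195), top about 156 mm up, so it is fully home. The arm and pointer have not moved. Next I'll fit the knob axis.

Run:
```python
from h import *
for n in("w3","w2","wrist0"):
    c=np.load(f"pics/{n}.npz");P=cloud(c)
    m=(P[...,2]>135)&(P[...,2]<147)&(np.hypot(P[...,0]-507,P[...,1]-90)<34)
    q=P[m][:,:2].astype(np.float32);h=cv2.convexHull(q);print(n,m.sum(),cv2.minEnclosingCircle(h),cv2.fitEllipse(h))
    m=(P[...,2]>158)&(P[...,2]<172)&(np.hypot(P[...,0]-507,P[...,1]-90)<20)
    q=P[m][:,:2].astype(np.float32);print("  inner",cv2.minEnclosingCircle(q))
c=np.load("pics/w3.npz");print(at_z(c,300,128,148.5),at_z(c,321,160,114),at_z(c,257,198,156))
```

```text
w3 2597 ((507.5385437011719, 89.2507095336914), 28.631589889526367) ((507.608154296875, 89.20271301269531), (56.78031539916992, 56.904178619384766), 169.13369750976562)
  inner ((507.6290283203125, 89.44312286376953), 13.864684104919434)
w2 3615 ((507.5538330078125, 89.28972625732422), 28.601383209228516) ((507.5956726074219, 89.38871002197266), (56.71098709106445, 57.08610916137695), 48.04725646972656)
  inner ((507.6499938964844, 89.45840454101562), 13.829105377197266)
wrist0 3222 ((507.66644287109375, 89.43832397460938), 28.709590911865234) ((507.7508850097656, 89.40154266357422), (56.957637786865234, 57.09254837036133), 61.924373626708984)
  inner ((507.8464660644531, 89.37360382080078), 13.78919506072998)
[540.34247001  76.68876423 148.5       ] [558.37163016  39.03812965 114.        ] [495.24492154  28.60515727 156.        ]
```

Call:
servo_tool(
  motion=[
    [[0.0254, 0.1238, 0, 0, 0, 0.1, 0.3], [0.0254, 0.1238, 0, 0, 0, 0.2, 0.3], [0.0254, 0.1238, 0, 0, 0, 0.3, 0.3], [0.0254, 0.1238, 0, 0, 0, 0.4, 0.3], [0.0254, 0.1238, 0, 0, 0, 0.5, 0.3], [0.0254, 0.1238, 0, 0, 0, 0.543, 0.3], [0.0254, 0.1238, 0, 0, 0, 0.543, 0.3], [0.0254, 0.1238, 0, 0, 0, 0.543, 0.3], [0.0254, 0.1238, 0, 0, 0, 0.543, 0.3], [0.0254, 0.1238, 0, 0, 0, 0.543, 0.3]],
  ],
)

```text
clock: 7.55
eef_pos: [505.9, 89.9, 225.2]
eef_rot: [-3.141, -0.003, 2.87]
wrist_force: [-0.3, -0.1, 0.0]
finger_gap: 65.8
finger_force: 0.0
```

Call:
servo_tool(
  motion=[
    [[0.0254, 0.1238, 0, 0, 0, 0.543, 0.3]],
  ],
)

```text
clock: 7.65
eef_pos: [516.2, 136.2, 225.6]
eef_rot: [-3.14, -0.002, 3.015]
wrist_force: [1.0, -0.1, 0.2]
finger_gap: 66.0
finger_force: 0.0
```

That extra call was my mistake: it repeated the relative shift. It was harmless in free space. I'll settle and correct.

Call:
servo_tool(
  motion=[
    [[0, 0, 0, 0, 0, 0, 0.3], [0, 0, 0, 0, 0, 0, 0.3], [0, 0, 0, 0, 0, 0, 0.3]],
  ],
)

```text
clock: 7.95
eef_pos: [516.1, 138.4, 226.0]
eef_rot: [-3.141, -0.002, 3.012]
wrist_force: [0.2, -0.1, 0.8]
finger_gap: 65.8
finger_force: 0.0
```

Call:
servo_tool(
  motion=[
    [[-0.0194, -0.0968, 0, 0, 0, 0, 0.3], [-0.0194, -0.0968, 0, 0, 0, 0, 0.3], [-0.0194, -0.0968, 0, 0, 0, 0, 0.3], [-0.0194, -0.0968, 0, 0, 0, 0, 0.3]],
  ],
)

```text
clock: 8.35
eef_pos: [506.8, 90.6, 226.9]
eef_rot: [3.141, 0.0, 3.012]
wrist_force: [0.6, 0.2, -0.2]
finger_gap: 65.7
finger_force: 0.0
```

Run:
```python
from cell import manip
from h import *
c=manip.camera("wrist");cv2.imwrite("pics/w4.png",c["frame"][:,:,::-1]);np.savez("pics/w4.npz",**c)
s=manip.read_state();print(s["clock"],s["eef_pos"],s["eef_rot"],s["finger_gap"],s["wrist_force"],s["moment"],s["joints"])
P=cloud(c)
m=(P[...,2]>135)&(P[...,2]<147)&(np.hypot(P[...,0]-507,P[...,1]-90)<34)
q=P[m][:,:2].astype(np.float32);h=cv2.convexHull(q);print(m.sum(),cv2.minEnclosingCircle(h),cv2.fitEllipse(h))
m=(P[...,2]>158)&(P[...,2]<172)&(np.hypot(P[...,0]-507,P[...,1]-90)<20)
print("  inner",cv2.minEnclosingCircle(P[m][:,:2].astype(np.float32)))
```

```text
8.4 [506.78539607  90.83985183 226.8695573 ] [ 3.14151512e+00 -7.51394869e-05  3.01320133e+00] 65.63848028097676 [0.12627924 0.93568241 0.0583739 ] [ 0.10191773 -0.0640184   0.03258752] [ 1.06167745e-01  2.04768675e-01  1.58944505e+00  9.52390450e-05
  1.34743399e+00 -1.33625835e+00]
2111 ((507.85504150390625, 90.05694580078125), 28.800920486450195) ((507.3248291015625, 90.14624786376953), (56.01771926879883, 57.152767181396484), 157.5248260498047)
  inner ((507.5399169921875, 89.99365997314453), 13.9204683303833)
```

View pics/w4.png

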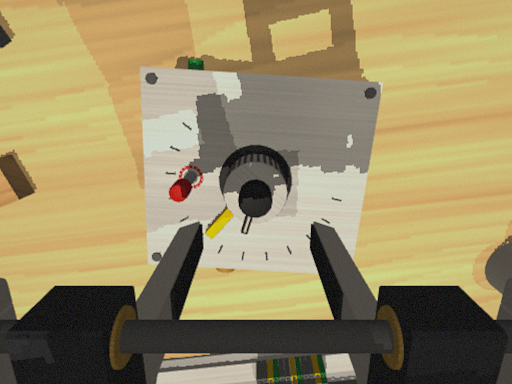

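The ring is at (255,185) with the arm's end at (218,223), the pointer at (247,225) and the red pin at (182,188). The fingers flank the ring away from both the arm and the pointer. I'll descend and grip.

Call:
servo_tool(
  motion=[
    [[0, 0, -0.08, 0, 0, 0, 0.3], [0, 0, -0.12, 0, 0, 0, 0.3], [0, 0, -0.16, 0, 0, 0, 0.3], [0, 0, -0.2, 0, 0, 0, 0.3], [0, 0, -0.232, 0, 0, 0, 0.3], [0, 0, -0.232, 0, 0, 0, 0.3]],
  ],
)

```text
clock: 9.0
eef_pos: [505.7, 91.0, 109.0]
eef_rot: [-3.141, -0.004, 3.014]
wrist_force: [0.3, -0.2, -0.1]
finger_gap: 65.8
finger_force: 0.0
```

Call:
servo_tool(
  motion=[
    [[0, 0, 0, 0, 0, 0, 0.5], [0, 0, 0, 0, 0, 0, 0.5], [0, 0, 0, 0, 0, 0, 0.5], [0, 0, 0, 0, 0, 0, 0.5]],
  ],
  newtons=6,
)

```text
clock: 9.4
eef_pos: [506.8, 89.6, 111.6]
eef_rot: [-3.14, 0.001, 3.013]
wrist_force: [-0.3, -9.5, -3.7]
finger_gap: 55.9
finger_force: 6.0
```

```bash
python3 -c "
from cell import manip
s=manip.read_state()
for k in('clock','eef_pos','eef_rot','wrist_force','moment','finger_gap','finger_force'):print(k,s[k])"
```

```text
clock 9.4
eef_pos [506.84753099  89.55935247 111.57666095]
eef_rot [-3.13970821e+00  5.13438004e-04  3.01337849e+00]
wrist_force [-0.26862769 -9.53761835 -3.69195153]
moment [-1.61271507  0.03909894  0.03087473]
finger_gap 55.92467211392094
finger_force 5.999455768615007
```

Call:
servo_tool(
  motion=[
    [[0, -0.0018, 0, 0, 0, 0, 0.6], [0, -0.0018, 0, 0, 0, 0, 0.6], [0, -0.0018, 0, 0, 0, 0, 0.6], [0, -0.0018, 0, 0, 0, 0, 0.6]],
  ],
  newtons=40,
)

```text
clock: 9.8
eef_pos: [506.9, 89.5, 111.5]
eef_rot: [-3.141, 0.001, 3.013]
wrist_force: [-2.3, -4.1, 3.6]
finger_gap: 55.6
finger_force: 40.0
```

```bash
cat > st.py <<'E'
from cell import manip
s=manip.read_state()
for k in('clock','eef_pos','eef_rot','wrist_force','moment','finger_gap','finger_force'):print(k,s[k])
E
python3 st.py
```

```text
clock 9.8
eef_pos [506.90002594  89.52464747 111.54982003]
eef_rot [-3.14126930e+00  6.24973269e-04  3.01349189e+00]
wrist_force [-2.30494997 -4.07035463  3.59420546]
moment [-0.85306769  0.43156067  0.01777767]
finger_gap 55.61596926773853
finger_force 40.000927448272705
```

Call:
servo_tool(
  motion=[
    [[0, -0.0006, 0, 0, 0, -0.02, 0.6], [0, -0.0006, 0, 0, 0, -0.04, 0.6], [0, -0.0006, 0, 0, 0, -0.06, 0.6], [0, -0.0006, 0, 0, 0, -0.08, 0.6], [0, -0.0006, 0, 0, 0, -0.1, 0.6], [0, -0.0006, 0, 0, 0, -0.12, 0.6], [0, -0.0006, 0, 0, 0, -0.14, 0.6], [0, -0.0006, 0, 0, 0, -0.16, 0.6], [0, -0.0006, 0, 0, 0, -0.16, 0.6]],
  ],
)

```text
clock: 10.7
eef_pos: [506.9, 89.4, 111.5]
eef_rot: [3.141, 0.0, 2.51]
wrist_force: [-3.9, -4.1, 5.9]
finger_gap: 55.4
finger_force: 40.0
```

```bash
python3 st.py
python3 - <<'E'
from cell import manip
from h import *
c=manip.camera("wrist");cv2.imwrite("pics/w5.png",c["frame"][:,:,::-1]);np.savez("pics/w5.npz",**c)
c=manip.camera("side");cv2.imwrite("pics/s5.png",c["frame"][:,:,::-1])
E
```

```text
clock 10.7
eef_pos [506.85581457  89.35736165 111.53260717]
eef_rot [3.14146089e+00 4.78389534e-04 2.50974208e+00]
wrist_force [-3.93235907 -4.10066717  5.88039934]
moment [-0.71581389  0.70789018 -0.10942625]
finger_gap 55.443922508686924
finger_force 40.00215768814087
```

View pics/w5.png

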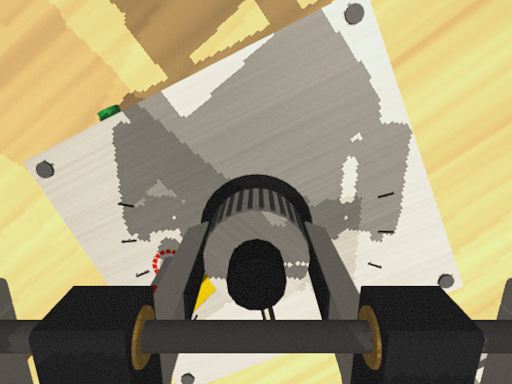

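The arm follows the fingers (yellow at (203,290)) and the pointer at (266,312) still lies clear between them. I'll continue gently.

Call:
servo_tool(
  motion=[
    [[0, 0, 0, 0, 0, -0.01, 0.6], [0, 0, 0, 0, 0, -0.02, 0.6], [0, 0, 0, 0, 0, -0.03, 0.6], [0, 0, 0, 0, 0, -0.036, 0.6], [0, 0, 0, 0, 0, -0.04, 0.6], [0, 0, 0, 0, 0, -0.044, 0.6], [0, 0, 0, 0, 0, -0.048, 0.6]],
  ],
)

```text
clock: 11.5
eef_pos: [506.8, 89.3, 111.5]
eef_rot: [3.142, 0.0, 2.362]
wrist_force: [-4.5, -4.1, 4.3]
finger_gap: 55.1
finger_force: 40.0
```

```bash
python3 st.py
```

```text
clock 11.5
eef_pos [506.80387788  89.32058837 111.51628831]
eef_rot [3.14154336e+00 4.33790064e-04 2.36150225e+00]
wrist_force [-4.54213753 -4.13647765  4.30341049]
moment [-0.79201611  0.75861014  0.10026644]
finger_gap 55.08968325992411
finger_force 40.001360177993774
```

Call:
servo_tool(
  motion=[
    [[0, 0, 0, 0, 0, -0.003, 0.6], [0, 0, 0, 0, 0, -0.006, 0.6], [0, 0, 0, 0, 0, -0.009, 0.6], [0, 0, 0, 0, 0, -0.012, 0.6]],
  ],
)

```text
clock: 11.9
eef_pos: [506.8, 89.3, 111.5]
eef_rot: [3.141, 0.0, 2.324]
wrist_force: [-3.8, -4.4, 4.7]
finger_gap: 55.1
finger_force: 40.0
```

```bash
python3 st.py|egrep 'rot|mom|force'
```

```text
eef_rot [3.14146838e+00 4.65268134e-04 2.32387646e+00]
wrist_force [-3.83477472 -4.41615192  4.74962039]
moment [-0.81626871  0.81988788  0.13430486]
finger_force 40.001426339149475
```

Call:
servo_tool(
  motion=[
    [[0, 0, 0, 0, 0, -0.002, 0.6], [0, 0, 0, 0, 0, -0.004, 0.6], [0, 0, 0, 0, 0, -0.006, 0.6]],
  ],
)

```text
clock: 12.2
eef_pos: [506.8, 89.3, 111.6]
eef_rot: [3.141, 0.0, 2.305]
wrist_force: [-3.8, -3.2, 5.2]
finger_gap: 55.6
finger_force: 40.0
```

```bash
python3 st.py|egrep 'rot|mom|force'
```

```text
eef_rot [3.14147349e+00 4.37492523e-04 2.30519224e+00]
wrist_force [-3.82085536 -3.17740809  5.15890089]
moment [-0.82923607  0.76880345  0.09446078]
finger_force 40.00145137310028
```

Turned 0.708 rad so far. I'll continue in small steps.

Call:
servo_tool(
  motion=[
    [[0, 0, 0, 0, 0, -0.002, 0.6], [0, 0, 0, 0, 0, -0.004, 0.6], [0, 0, 0, 0, 0, -0.006, 0.6]],
  ],
)

```text
clock: 12.5
eef_pos: [506.8, 89.3, 111.5]
eef_rot: [3.142, 0.0, 2.286]
wrist_force: [-3.8, -3.0, 5.6]
finger_gap: 55.3
finger_force: 40.0
```

```bash
python3 st.py|egrep 'rot|mom|force'
```

```text
eef_rot [3.14153510e+00 3.97456268e-04 2.28632962e+00]
wrist_force [-3.8031444  -3.0163455   5.62308805]
moment [-0.84643176  0.82649222  0.16002011]
finger_force 40.001580119132996
```

Call:
servo_tool(
  motion=[
    [[0, 0, 0, 0, 0, -0.002, 0.6], [0, 0, 0, 0, 0, -0.004, 0.6], [0, 0, 0, 0, 0, -0.006, 0.6]],
  ],
)

```text
clock: 12.8
eef_pos: [506.8, 89.3, 111.5]
eef_rot: [3.142, 0.0, 2.267]
wrist_force: [-4.5, -4.2, 5.1]
finger_gap: 55.8
finger_force: 40.0
```

```bash
python3 st.py|egrep 'rot|mom|force'
```

```text
eef_rot [3.14150022e+00 4.56652559e-04 2.26744948e+00]
wrist_force [-4.48714404 -4.24315271  5.14068002]
moment [-0.83431766  0.75108012  0.21221706]
finger_force 40.00155508518219
```

Moment is rising (0.21), so contact has probably begun. I'll use smaller steps.

Call:
servo_tool(
  motion=[
    [[0, 0, 0, 0, 0, -0.001, 0.6], [0, 0, 0, 0, 0, -0.002, 0.6], [0, 0, 0, 0, 0, -0.002, 0.6]],
  ],
)

```text
clock: 13.1
eef_pos: [506.8, 89.3, 111.5]
eef_rot: [3.142, 0.0, 2.261]
wrist_force: [-3.7, -4.5, 5.2]
finger_gap: 55.4
finger_force: 40.0
```

```bash
python3 st.py|egrep 'rot|mom|force'
```

```text
eef_rot [3.14152733e+00 3.60839964e-04 2.26125100e+00]
wrist_force [-3.68189645 -4.46107518  5.2371201 ]
moment [-0.8280327   0.86171763  0.04362526]
finger_force 40.001580119132996
```

Call:
servo_tool(
  motion=[
    [[0, 0, 0, 0, 0, -0.001, 0.6], [0, 0, 0, 0, 0, -0.002, 0.6], [0, 0, 0, 0, 0, -0.002, 0.6]],
  ],
)

```text
clock: 13.4
eef_pos: [506.8, 89.3, 111.6]
eef_rot: [3.141, 0.0, 2.255]
wrist_force: [-4.2, -4.4, 5.5]
finger_gap: 55.6
finger_force: 40.0
```

```bash
python3 st.py|egrep 'rot|mom|force'
```

```text
eef_rot [3.14145803e+00 4.04286027e-04 2.25492632e+00]
wrist_force [-4.17979305 -4.44880462  5.48031218]
moment [-0.83265697  0.82104393  0.08463499]
finger_force 40.0015515089035
```

Call:
servo_tool(
  motion=[
    [[0, 0, 0, 0, 0, -0.001, 0.6], [0, 0, 0, 0, 0, -0.002, 0.6], [0, 0, 0, 0, 0, -0.003, 0.6]],
  ],
)

```text
clock: 13.7
eef_pos: [506.8, 89.3, 111.5]
eef_rot: [3.142, 0.0, 2.246]
wrist_force: [-4.0, -4.0, 5.8]
finger_gap: 55.2
finger_force: 40.0
```

```bash
python3 st.py|egrep 'rot|mom'
```

```text
eef_rot [3.14155113e+00 4.38869732e-04 2.24559104e+00]
moment [-0.85563954  0.87818321  0.09880238]
```

Call:
servo_tool(
  motion=[
    [[0, 0, 0, 0, 0, -0.001, 0.6], [0, 0, 0, 0, 0, -0.002, 0.6], [0, 0, 0, 0, 0, -0.003, 0.6]],
  ],
)

```text
clock: 14.0
eef_pos: [506.8, 89.3, 111.5]
eef_rot: [3.142, 0.0, 2.236]
wrist_force: [-3.4, -3.9, 4.9]
finger_gap: 55.7
finger_force: 40.0
```

```bash
python3 st.py|egrep 'rot|mom'
```

```text
eef_rot [3.14154555e+00 4.32578883e-04 2.23624995e+00]
moment [-0.83622511  0.81218868  0.16034266]
```

Call:
servo_tool(
  motion=[
    [[0, 0, 0, 0, 0, -0.001, 0.6], [0, 0, 0, 0, 0, -0.002, 0.6]],
  ],
)

```text
clock: 14.2
eef_pos: [506.8, 89.3, 111.5]
eef_rot: [3.142, 0.001, 2.23]
wrist_force: [-4.3, -4.3, 5.6]
finger_gap: 55.3
finger_force: 40.0
```

```bash
python3 st.py|egrep 'rot|mom'
```

```text
eef_rot [3.14151933e+00 5.02865799e-04 2.23023179e+00]
moment [-0.91216637  0.83362744  0.32294878]
```

Call:
servo_tool(
  motion=[
    [[0, 0, 0, 0, 0, 0, 0.6]],
  ],
)

```text
clock: 14.3
eef_pos: [506.8, 89.3, 111.5]
eef_rot: [3.142, 0.0, 2.23]
wrist_force: [-4.6, -4.0, 6.1]
finger_gap: 55.6
finger_force: 40.0
```

```bash
python3 st.py|egrep 'rot|mom'
```

```text
eef_rot [3.14156659e+00 4.79725233e-04 2.23015373e+00]
moment [-0.84579101  0.86574809  0.2275343 ]
```

Call:
servo_tool(
  motion=[
    [[0, 0, 0, 0, 0, -0.0005, 0.6], [0, 0, 0, 0, 0, -0.0005, 0.6]],
  ],
)

```text
clock: 14.5
eef_pos: [506.8, 89.3, 111.5]
eef_rot: [3.142, 0.0, 2.229]
wrist_force: [-3.9, -4.8, 6.5]
finger_gap: 55.7
finger_force: 40.0
```

```bash
python3 st.py|egrep 'rot|mom'
```

```text
eef_rot [3.14159069e+00 4.85957214e-04 2.22872322e+00]
moment [-0.86993638  0.81018887  0.28879545]
```

Call:
servo_tool(
  motion=[
    [[0, 0, 0, 0, 0, -0.0005, 0.6], [0, 0, 0, 0, 0, -0.0005, 0.6]],
  ],
)

```text
clock: 14.7
eef_pos: [506.8, 89.3, 111.5]
eef_rot: [-3.142, 0.001, 2.227]
wrist_force: [-3.7, -3.8, 5.4]
finger_gap: 55.5
finger_force: 40.0
```

```bash
python3 st.py|egrep 'rot|mom'
```

```text
eef_rot [-3.14158652e+00  5.28800191e-04  2.22723886e+00]
moment [-0.84306682  0.78983764  0.27171366]
```

Call:
servo_tool(
  motion=[
    [[0, 0, 0, 0, 0, -0.0005, 0.6], [0, 0, 0, 0, 0, -0.0005, 0.6]],
  ],
)

```text
clock: 14.9
eef_pos: [506.8, 89.3, 111.5]
eef_rot: [-3.142, 0.0, 2.226]
wrist_force: [-3.6, -4.3, 5.7]
finger_gap: 55.4
finger_force: 40.0
```

```bash
python3 st.py|egrep 'rot|mom'
```

```text
eef_rot [-3.14157126e+00  4.87400716e-04  2.22566751e+00]
moment [-0.82608611  0.87311719  0.32664685]
```

Call:
servo_tool(
  motion=[
    [[0, 0, 0, 0, 0, -0.0005, 0.6], [0, 0, 0, 0, 0, -0.001, 0.6], [0, 0, 0, 0, 0, -0.001, 0.6]],
  ],
)

```text
clock: 15.2
eef_pos: [506.8, 89.3, 111.5]
eef_rot: [-3.142, 0.001, 2.223]
wrist_force: [-4.2, -3.9, 5.1]
finger_gap: 55.6
finger_force: 40.0
```

```bash
python3 st.py|egrep 'rot|mom'
```

```text
eef_rot [-3.14158312e+00  5.25003778e-04  2.22258187e+00]
moment [-0.86635563  0.80773982  0.35745137]
```

Call:
servo_tool(
  motion=[
    [[0, 0, 0, 0, 0, -0.0005, 0.6], [0, 0, 0, 0, 0, -0.001, 0.6], [0, 0, 0, 0, 0, -0.001, 0.6]],
  ],
)

```text
clock: 15.5
eef_pos: [506.8, 89.3, 111.6]
eef_rot: [3.142, 0.001, 2.22]
wrist_force: [-4.4, -4.1, 5.6]
finger_gap: 55.3
finger_force: 40.0
```

```bash
python3 st.py|egrep 'rot|mom'
```

```text
eef_rot [3.14155277e+00 5.69819777e-04 2.21956108e+00]
moment [-0.87601021  0.86958312  0.48219645]
```

Call:
servo_tool(
  motion=[
    [[0, 0, 0, 0, 0, -0.0005, 0.6], [0, 0, 0, 0, 0, -0.0005, 0.6]],
  ],
)

```text
clock: 15.7
eef_pos: [506.8, 89.3, 111.5]
eef_rot: [3.142, 0.001, 2.218]
wrist_force: [-3.7, -3.6, 5.9]
finger_gap: 54.9
finger_force: 40.0
```

```bash
python3 st.py|egrep 'rot|mom'
```

```text
eef_rot [3.14156901e+00 5.87606027e-04 2.21793883e+00]
moment [-0.88477472  0.81056257  0.48189975]
```

Call:
servo_tool(
  motion=[
    [[0, 0, 0, 0, 0, 0, 0.6]],
  ],
)

```text
clock: 15.8
eef_pos: [506.8, 89.3, 111.6]
eef_rot: [3.142, 0.001, 2.218]
wrist_force: [-3.6, -3.8, 4.6]
finger_gap: 55.3
finger_force: 40.0
```

```bash
python3 st.py|egrep 'rot|mom'
```

```text
eef_rot [3.14153561e+00 6.32120466e-04 2.21802308e+00]
moment [-0.87020784  0.81356632  0.45719939]
```

Call:
servo_tool(
  motion=[
    [[0, 0, 0, 0, 0, -0.0005, 0.6], [0, 0, 0, 0, 0, -0.0005, 0.6]],
  ],
)

```text
clock: 16.0
eef_pos: [506.8, 89.3, 111.6]
eef_rot: [3.142, 0.001, 2.216]
wrist_force: [-4.4, -3.5, 4.5]
finger_gap: 55.2
finger_force: 40.0
```

```bash
python3 st.py|egrep 'rot|mom'
```

```text
eef_rot [3.14154306e+00 5.70398264e-04 2.21644608e+00]
moment [-0.94667623  0.81663101  0.51010672]
```

Call:
servo_tool(
  motion=[
    [[0, 0, 0, 0, 0, -0.0005, 0.6], [0, 0, 0, 0, 0, -0.0005, 0.6]],
  ],
)

```text
clock: 16.2
eef_pos: [506.8, 89.3, 111.5]
eef_rot: [-3.142, 0.001, 2.215]
wrist_force: [-4.0, -4.1, 4.7]
finger_gap: 55.4
finger_force: 40.0
```

```bash
python3 st.py|egrep 'rot|mom'
```

```text
eef_rot [-3.14158345e+00  5.96174270e-04  2.21495436e+00]
moment [-0.88817447  0.82245445  0.50968368]
```

Call:
servo_tool(
  motion=[
    [[0, 0, 0, 0, 0, 0, 0.6], [0, 0, 0, 0, 0, 0, 0.6], [0, 0, 0, 0, 0, 0, 0.6]],
  ],
)

```text
clock: 16.5
eef_pos: [506.8, 89.3, 111.5]
eef_rot: [-3.142, 0.001, 2.215]
wrist_force: [-4.2, -4.2, 5.3]
finger_gap: 55.6
finger_force: 40.0
```

```bash
python3 st.py|egrep 'rot|mom'
```

```text
eef_rot [-3.14158547e+00  5.79140692e-04  2.21497018e+00]
moment [-0.89789651  0.80547382  0.517076  ]
```

Call:
servo_tool(
  motion=[
    [[0, 0, 0, 0, 0, -0.0005, 0.6], [0, 0, 0, 0, 0, -0.0008, 0.6], [0, 0, 0, 0, 0, -0.0008, 0.6], [0, 0, 0, 0, 0, -0.0008, 0.6]],
  ],
)

```text
clock: 16.9
eef_pos: [506.8, 89.3, 111.5]
eef_rot: [3.142, 0.001, 2.213]
wrist_force: [-3.8, -4.1, 6.1]
finger_gap: 55.4
finger_force: 40.0
```

```bash
python3 st.py|egrep 'rot|mom'
```

```text
eef_rot [3.14156216e+00 6.30529831e-04 2.21251581e+00]
moment [-0.88613863  0.88471421  0.62488872]
```

Call:
servo_tool(
  motion=[
    [[0, 0, 0, 0, 0, 0, 0.6], [0, 0, 0, 0, 0, 0, 0.6], [0, 0, 0, 0, 0, 0, 0.6], [0, 0, 0, 0, 0, 0, 0.6], [0, 0, 0, 0, 0, 0, 0.6]],
  ],
)

```text
clock: 17.4
eef_pos: [506.8, 89.3, 111.5]
eef_rot: [-3.142, 0.001, 2.213]
wrist_force: [-3.9, -4.1, 4.6]
finger_gap: 55.3
finger_force: 40.0
```

```bash
python3 st.py|egrep 'rot|mom'
```

```text
eef_rot [-3.14158169e+00  6.59189916e-04  2.21255477e+00]
moment [-0.87518443  0.82520828  0.55103761]
```

Held at M ≈ 0.55–0.6, which is about 7–9 N. Releasing.

Call:
servo_tool(
  motion=[
    [[0, 0, 0, 0, 0, 0, 0.3], [0, 0, 0, 0, 0, 0, 0.3], [0, 0, 0, 0, 0, 0, 0.3], [0, 0, 0.04, 0, 0, 0, 0.3], [0, 0, 0.12, 0, 0, 0, 0.3], [0, 0, 0.2, 0, 0, 0, 0.3], [0, 0, 0.24, 0, 0, 0, 0.3], [0, 0, 0.24, 0, 0, 0, 0.3], [0, 0, 0.24, 0, 0, 0, 0.3]],
  ],
)

```text
clock: 18.3
eef_pos: [506.6, 89.5, 230.4]
eef_rot: [-3.142, -0.0, 2.21]
wrist_force: [0.0, 1.1, -0.8]
finger_gap: 66.1
finger_force: 0.0
```

```bash
python3 st.py
python3 - <<'E'
from cell import manip
from h import *
c=manip.camera("wrist");cv2.imwrite("pics/w6.png",c["frame"][:,:,::-1]);np.savez("pics/w6.npz",**c)
E
```

```text
clock 18.3
eef_pos [506.61078123  89.45702419 230.36462912]
eef_rot [-3.14151705e+00 -2.28327648e-04  2.21007131e+00]
wrist_force [ 0.03380156  1.09528987 -0.75331034]
moment [ 0.04892967 -0.0243177   0.05497847]
finger_gap 66.09247515768786
finger_force 0.0
```

View pics/w6.png

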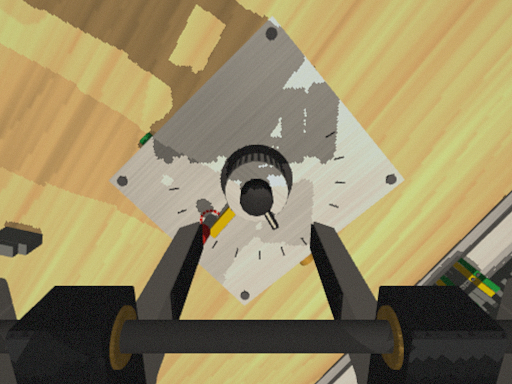

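The yellow arm at (222,222) lies against the red pin at (206,230). The pointer tip is at (274,227). I'll check that pointer numerically and hand in.

Run:
```python
from cell import manip
from h import *
c=np.load("pics/w6.npz");p=at_z(c,274,227,148.5);print(p, "start ~[540.3 76.7]")
a=at_z(c,218,229,114);print("arm",a)
if np.hypot(p[0]-540,p[1]-76.8)<5: print(manip.sign_off())
```

```text
[538.40177456  74.68817755 148.5       ] start ~[540.3 76.7]
arm [505.23257499  28.39634304 114.        ]
the job is handed in; nothing more can be done
None
```

The red pin is seated in the machine's hole, and the ring's arm was pressed on it at an estimated 7–9 N and left resting there. The arm is clear, the last look put the pointer tip within about 3 mm of its start (limit 4 mm; measuring error about 2 mm), the blue and black pins were never touched, and the job is handed in at about 18 s; no verdict came back.

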